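Seat a settled glaze jar in the shaker's three-point clamp

TASK

The glaze in the squat olive-green screw-top jar has settled and needs shaking. Stand the jar upright on the black mat of the bench shaker and nudge it gently home, with the clamp arm still open, until it bears on both rubber posts at once; then swing the red-knobbed clamp arm across until it snaps over and its roller holds the jar against the two posts. The jar is glass, so feel for the posts and never bang or force it against them or the roller, and leave the two stain bottles where they stand.

Things in the scene. Friction and masses are not known exactly. Their poses are not given: they have to be found in the camera images.
- olive_jar: Squat round glass jar of olive-green glaze, closed, screw lid (cream on top); keep pushes on it under about 10 N (5 to 8 N seats it); 62 mm high, 0.13 to 0.25 kg. Body 60 mm in diameter up to 47 mm, lid 62 mm in diameter from 47 to 62 mm. Origin: centre of its underside; z along its axis.
- shaker: White bench shaker, 170 x 170 mm, fixed. Stands on the wooden ware shelf (board 225 mm above the table). Origin on the board under the seat. x: the way a jar is pushed home; y: to the dark control panel (knob, red switch); z up. Steel deck x -109 to 61, y -85 to 85 mm; ribbed black mat on it x -93 to 29, y -62 to 62 mm, its top 58 mm above the shelf board.
- seat (a point): On the mat's top at shaker x = y = 0 (58 mm above the shelf board), axes as the shaker's: the home of the jar's axis if the stop bar is at its middle setting. True home is at y = 0, up to 6 mm before or beyond along x, and has to be felt. Set the jar down first about 28 mm before it (shaker x -28, y 0), clear of posts and open arm.
- posts (a point): Fixed mark on the mat at shaker x 19.5, y 0: midway between the two black rubber-sleeved posts at the bar's middle setting. Sleeves turn freely, 18 mm in diameter, 38 mm high over the mat, at y +34 and -34 mm, on a rigid steel stop bar (6 mm high) locked anywhere within 6 mm of this along x; the setting is not reported. A jar at home touches both, 60 deg either side of x, its axis 39 mm from each.
- clamp_hinge (a point): Hinge axis of the clamp arm, at the mat's top level, shaker x -42, y -62 mm; hub 25 mm in diameter, 35 mm high, with a spring strut (42 mm high) behind it, up to 47 mm outward. The flat arm (top 30 mm over the mat) carries a free-running rubber roller (20 mm in diameter, 4 to 25 mm over the mat) 62 mm from the hinge and a red knob 96 mm from it.
- clamp_arm (a joint): Arm angle, rad. 0: fully open (start), lying 1.15 rad anticlockwise of the shaker's y axis; grows clockwise from above; 1.15: along y. A spring drives it open below 0.62 and closed above; the knob takes up to about 4 N, and past 0.62 the arm closes by itself, damped, in about 1 s. On a jar at home it rests at 1.08 to 1.28, its roller pressing about 4 N along x. End stop 1.32.
- clamp_knob (a point): Centre of the red ball knob, 17 mm in diameter, on the arm's free end, 56 mm above the mat's top, on an upright steel pin 11 mm in diameter that starts at the arm (30 mm over the mat). Moves with the arm on a circle of 96 mm about the hinge; push pin and knob along it from behind with closed fingers.
- red_bottle: Squat red stain bottle with a white cap, 49 mm in diameter, 70 mm high, loose; a bystander. Origin: centre of its underside.
- blue_bottle: Squat blue stain bottle with a white cap, 49 mm in diameter, 70 mm high, loose; a bystander. Origin: centre of its underside.

How it is judged:
By the outcome, as a careful person would: the job done as asked, in the order asked, and still so for the second after the job is handed in, with the robot touching nothing.
It also fails if it takes over 70 s, if anything falls off the work surface, if the arm or the gripper's body presses on something with over 40 N, if the wrist force passes 120 N, or if a joint passes its speed limit or range.

ROBOT

A 6-joint arm with a two-finger parallel gripper is mounted at the origin on the work surface; the furniture and walls round the work are solid. World frame = base frame: x ahead of the robot, y to its left, z up, the work surface at z = 0. Lengths are in m, angles in degrees, forces in N, time in s.
With the tool pointing down it reaches from about 0.35 to 0.875 m from the base axis. Payload 4.2 kg.
Tool frame: the origin (TCP) lies midway between the tips of the shut fingers; the grasp point (between the pads) lies 19 mm behind it; z points along the fingers, y is the line along which they close (so a half turn about z gives the same grasp; the last joint's range is limited). The gripper opens to 87 mm and grips with 3 to 60 N. Pads are 19 mm wide; open, the fingers measure 117 mm over their backs; the gripper's body (75 mm by 190 mm) begins 51 mm behind the grasp point.
Start: joints at [78.931, 22.042, 0.453, 0, -68.411, -14.817], TCP at [0.273, 0.562, 0.223] pointing down, gripper open.
Joint ranges: [-179.83, 179.83], [-69.29, 118.12], [-61.27, 80.66], [-181.25, 117.63], [-171.15, -9.14], [-177.46, 177.46]. Speed limits (degrees/s): [159.86, 159.86, 180, 180, 180, 180].

INTERFACE

Orientations are given as a 3x3 rotation matrix whose columns are the frame's x, y, z axes.
In Python, from station import sense, capture, finish_job, silhouettes, landmark_of gives the robot as it stands.
- The arm moves only by the tool step_arm, never from a script. Its arguments are lists of equal length, an entry for each row: "linear": the shift along the tool's x, y, z in mm, a list of three; "delta_rot": the turn, a rotation vector about the tool's x, y, z in rad, a list of three; "grip": the finger opening in mm, from 0 to 87. A call has 1 to 10 rows; each row shifts and turns the commanded pose from where the row before left it, along the tool's axes as they then stand; what a row does not reach is not made up. A row lasts 1/8 s, in which the tool goes at most 62.5 mm and 10.7 degrees, less where a joint would pass 70% of its speed; a pose out of reach is approached as far as the arm can. A call with a gripper value outside its range is refused whole. The fingers move at their own pace and stop on an object; the grip force is fixed at half the most. Time passes only in rows, so rows that do not move let the fingers close. It gives the time, the measured TCP pose, the force, the opening and the grip force at its end, in the units of the state.
- sense(): the state, without advancing time (a new reading comes with each control period).
- capture(name): name is "scene" or "top"; returns a dict with "img" (400x640x3 uint8, red, green, blue), "fx", "fy", "cx", "cy" (pixels), "k1" (the pictures are not rectified: a ray, as slopes to the right and down, at radius r is drawn at 1 + k1 r^2 times it, then the intrinsics apply), "world_to_cam" (4x4, takes a point from world to camera coordinates). Camera axes: x right, y up, looking along -z (the intrinsics and any distortion apply to the point x, -y, -z); pixel columns grow to the right and rows downward; lengths in m; the calibration is good to about 2 mm. A picture is of the moment at which its call begins. There is no depth.
- finish_job(): hands the job in; it is judged then, once.
Trained networks look in the newest picture that a camera, given by its name, has taken for a name from the list of things; names that differ only in an ending like _2 or _b are one class to them, and where a whole thing is asked for, a point or a joint stands for the part that bears it (a point fixed in the world has none). Each returns a list of dicts, best first, with "score" (0 to 1); they miss things now and then, are a little off and sometimes report something else, mostly with a low value. They report only what shows in the picture. A call takes as long as a camera call.
- silhouettes(camera, label): "mask" (400x640 bool, what is visible of it) and "point" ([column, row] in pixels, amid what is visible of it).
- landmark_of(camera, label): "point" ([column, row] in pixels: a listed point, or the origin of a listed thing).
The state is a dict: "time_s": time; "joints": joint angles; "joint_velocities": joint speeds; "effort": joint torques, N m; "tcp_pos": TCP position; "ee_rot": TCP orientation; "wrist_force": force on the tool from outside, world axes, zero at the start; "moment": the same for the moment, N m; "gripper_width": opening from 0.0 (shut) to 1.0 (fully open); "gripper_force": force on a finger pad.
Only numpy, scipy, OpenCV 4.12 (cv2) and the standard library are available. Lean on these libraries where they do the work, as an engineer would, in place of code of your own. Each camera call takes 0.05 s, during which the arm holds its last target. There are 200 camera calls.

## Working session

There is one attempt and no reset: what is moved stays moved. The work goes in short steps, Python scripts to look and compute and a tool call to move; the robot and the scene stay as the last step left them, time stands still between calls to the robot, and variables do not carry over. Pictures are saved under pics/ and viewed, at most 10 in all, crops included, and the job is handed in when it is done.

Besides the shell and the picture viewer there is one more tool, called by a JSON object that holds its "name" and its "arguments", one argument or row to a line. step_arm: Moves the arm, as the interface text tells. Its arguments: {"type":"object","properties":{"linear":{"type":"array"},"delta_rot":{"type":"array"},"grip":{"type":"array"}},"required":["linear","delta_rot","grip"]}

```bash
mkdir -p pics; cat > h.py <<'E'
import numpy as np, cv2
from station import *
def ray(c,p):
    # pixel -> world origin, dir
    K=np.array([[c['fx'],0,c['cx']],[0,c['fy'],c['cy']],[0,0,1.]])
    u=cv2.undistortPoints(np.array([[p]],float),K,np.array([c['k1'],0,0,0.]))[0,0]
    # model: exact for radial k1
    M=np.array(c['world_to_cam']);R=M[:3,:3];t=M[:3,3]
    return -R.T@t, R.T@np.array([u[0],-u[1],-1])
def at_z(c,p,z):
    o,d=ray(c,p); return o+d*(z-o[2])/d[2]
def tri(c1,p1,c2,p2):
    o1,d1=ray(c1,p1);o2,d2=ray(c2,p2);d1/=np.linalg.norm(d1);d2/=np.linalg.norm(d2)
    A=np.stack([d1,-d2],1);s=np.linalg.lstsq(A,o2-o1,rcond=None)[0]
    a=o1+s[0]*d1;b=o2+s[1]*d2
    return (a+b)/2,np.linalg.norm(a-b)
def proj(c,P):
    M=np.array(c['world_to_cam']);q=M[:3,:3]@np.array(P)+M[:3,3]
    s=np.array([q[0],-q[1]])/-q[2];s*=1+c['k1']*(s@s)
    return np.array([c['fx']*s[0]+c['cx'],c['fy']*s[1]+c['cy']])
E
python3 - <<'E'
from h import *
np.set_printoptions(precision=4,suppress=True)
s=sense();print(s['time_s'],s['tcp_pos'],np.array(s['ee_rot']),s['gripper_width'])
C={n:capture(n) for n in('scene','top')}
for n in C: cv2.imwrite(f'pics/{n}0.png',C[n]['img'][:,:,::-1]);M=np.array(C[n]['world_to_cam']);print(n,-M[:3,:3].T@M[:3,3],-M[2,:3])
for l in ['olive_jar','shaker','seat','posts','clamp_hinge','clamp_knob','red_bottle','blue_bottle']:
    r={}
    for n in C:
        L=landmark_of(n,l); r[n]=L
        print(l,n,[(np.round(x['point'],1),round(x['score'],2)) for x in L[:3]])
    if r['scene'] and r['top']: print('   tri',tri(C['scene'],r['scene'][0]['point'],C['top'],r['top'][0]['point']))
E
```

```text
0.0 [0.2726 0.5618 0.2215] [[ 0.8996 -0.4368 -0.0008]
 [-0.4368 -0.8996 -0.002 ]
 [ 0.0001  0.0022 -1.    ]] 0.9973852697315337
scene [-0.106  -0.7349  0.6957] [ 0.6263  0.6489 -0.4321]
top [ 0.3273 -0.1884  1.237 ] [ 0.0894  0.0119 -0.9959]
olive_jar scene [(array([349.7, 280.3]), 0.61)]
olive_jar top [(array([390.3, 228.5]), 0.76)]
   tri (array([ 0.3587, -0.3333,  0.2282]), np.float64(0.0037489740594945182))
shaker scene [(array([267.1, 206.7]), 0.83)]
shaker top [(array([218.2, 189.4]), 0.57), (array([207.1, 187.3]), 0.47)]
   tri (array([0.4312, 0.0159, 0.2289]), np.float64(0.0191029374013339))
seat scene [(array([272.1, 186.6]), 0.7)]
seat top [(array([209. , 187.5]), 0.91)]
   tri (array([0.4374, 0.0167, 0.2836]), np.float64(0.002065477624073975))
posts scene [(array([264.4, 183.4]), 0.61)]
posts top [(array([200.7, 185.2]), 0.81)]
   tri (array([0.436 , 0.0362, 0.2865]), np.float64(0.011498437180217268))
clamp_hinge scene [(array([297.4, 188.5]), 0.65)]
clamp_hinge top [(array([240.8, 162.5]), 0.85)]
   tri (array([ 0.4807, -0.0404,  0.2848]), np.float64(0.009261121544504213))
clamp_knob scene [(array([300.9, 180. ]), 0.69)]
clamp_knob top [(array([275.6, 191.9]), 0.55), (array([430.2, 213.8]), 0.46)]
   tri (array([ 0.4214, -0.1158,  0.3486]), np.float64(0.0010242497922393382))
red_bottle scene [(array([328.8, 259.5]), 0.83)]
red_bottle top [(array([349.8, 215. ]), 0.62)]
   tri (array([ 0.3848, -0.252 ,  0.2227]), np.float64(0.0071139164973481545))
blue_bottle scene [(array([394.6, 296. ]), 0.7)]
blue_bottle top [(array([429.3, 217.2]), 0.92)]
   tri (array([ 0.3841, -0.4159,  0.2253]), np.float64(0.004836961589805582))
```

View pics/scene0.png

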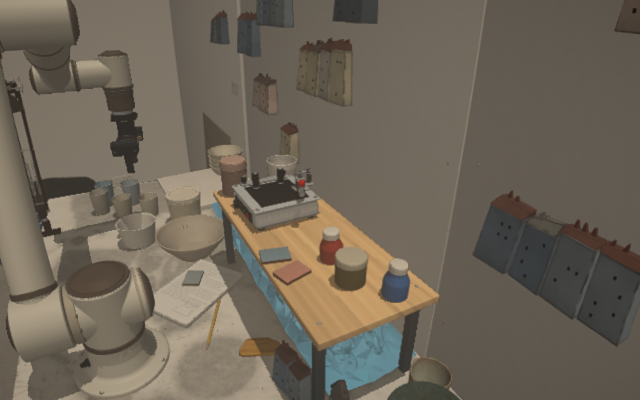

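View pics/top0.png

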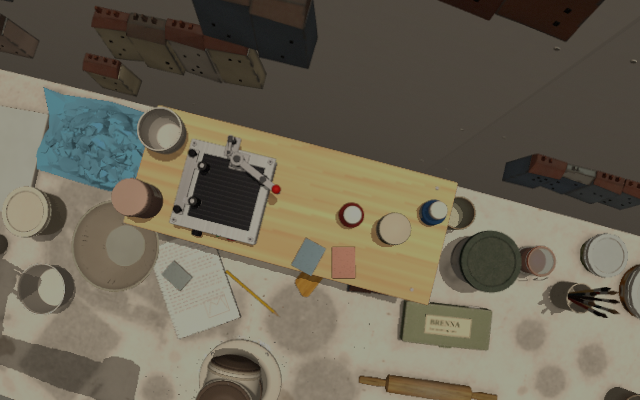

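The scene view shows the jar at about (350,268), between the red bottle (330,246) and the blue bottle (396,282). The shaker is at the far end of the shelf, near (275,195). In the top view the lid is at (394,228), the mat centre is near (225,190), the posts are at (203,168) and (194,202), and the knob is at (276,189). Next I'll fit the shaker pose.

```bash
python3 - <<'E'
from h import *
from scipy.optimize import least_squares
np.set_printoptions(precision=4,suppress=True)
C={n:capture(n) for n in('scene','top')}
H=np.array([-.042,-.062]);k=H+.096*np.array([-np.sin(1.15),np.cos(1.15)])
pts={'seat':(0,0,.058),'posts':(.0195,0,.058),'clamp_hinge':(-.042,-.062,.058),'clamp_knob':(*k,.114),'shaker':(0,0,0)}
obs=[]
for n in C:
    for l in pts:
        for x in landmark_of(n,l)[:1]: obs.append((n,pts[l],x['point'],l))
def W(p,q):
    c,s=np.cos(p[2]),np.sin(p[2]);return np.array([p[0]+c*q[0]-s*q[1],p[1]+s*q[0]+c*q[1],.225+q[2]])
f=lambda p:np.concatenate([proj(C[n],W(p,q))-o for n,q,o,l in obs])
r=least_squares(f,[.437,.017,1.4],loss='soft_l1',f_scale=1.5)
print(r.x,np.degrees(r.x[2]));
for (n,q,o,l),e in zip(obs,f(r.x).reshape(-1,2)): print(n,l,e)
# refine with mat corners in top: dark region
im=C['top']['img'];g=cv2.cvtColor(im,cv2.COLOR_RGB2GRAY)
m=silhouettes('top','shaker')[0]['mask']
big=cv2.resize(im[130:260,150:300],None,fx=5,fy=5,interpolation=cv2.INTER_CUBIC)
def draw(b,P,cl):
    q=[((proj(C['top'],W(P,a))-[150,130]+.5)*5).astype(int) for a in [(-.093,-.062,.058),(.029,-.062,.058),(.029,.062,.058),(-.093,.062,.058)]]
    cv2.polylines(b,[np.array(q)],True,cl,1)
    q=[((proj(C['top'],W(P,a))-[150,130]+.5)*5).astype(int) for a in [(-.109,-.085,.056),(.061,-.085,.056),(.061,.085,.056),(-.109,.085,.056)]]
    cv2.polylines(b,[np.array(q)],True,cl,1)
draw(big,r.x,(255,0,0))
cv2.imwrite('pics/fit.png',big[:,:,::-1])
# jar and bottles by mask tops
for l,h,d in [('olive_jar',.062,.062),('red_bottle',.07,0),('blue_bottle',.07,0)]:
    mm=silhouettes('top',l)[0]['mask'];ys,xs=np.nonzero(mm);p=[xs.mean(),ys.mean()]
    print(l,'mask',p,mm.sum(),at_z(C['top'],p,.225+h*.8))
    for n in C: print(n,[at_z(C[n],x['point'],.225) for x in landmark_of(n,l)[:1]])
# lid circle: cream pixels
hsv=cv2.cvtColor(im,cv2.COLOR_RGB2HSV);print(im[228,394],im[245,394],im[228,372])
E
```

```text
[0.4369 0.0168 1.3085] 74.97286500233848
scene seat [ 1.4291 -0.1511]
scene posts [ 4.6067 -0.6082]
scene clamp_hinge [ 0.3795 -0.6735]
scene clamp_knob [-0.0142 -0.2999]
scene shaker [ 4.5378 -0.5268]
top seat [3.442  2.2508]
top posts [-1.5355  2.1528]
top clamp_hinge [0.5456 1.7266]
top clamp_knob [-1.8313 -0.541 ]
top shaker [-1.4215 -0.093 ]
olive_jar mask [np.float64(393.07464324917675), np.float64(228.83534577387485)] 911 [ 0.3579 -0.3332  0.2746]
scene []
top [array([ 0.3643, -0.3347,  0.225 ])]
red_bottle mask [np.float64(350.57852882703776), np.float64(214.54274353876738)] 503 [ 0.3848 -0.252   0.281 ]
scene [array([ 0.3754, -0.2559,  0.225 ])]
top [array([ 0.3831, -0.2594,  0.225 ])]
blue_bottle mask [np.float64(432.8327464788732), np.float64(211.79049295774647)] 568 [ 0.3897 -0.4086  0.281 ]
scene [array([ 0.3864, -0.4124,  0.225 ])]
top [array([ 0.3892, -0.4162,  0.225 ])]
[160 149 124] [157 145  98] [126 103  66]
```

View pics/fit.png

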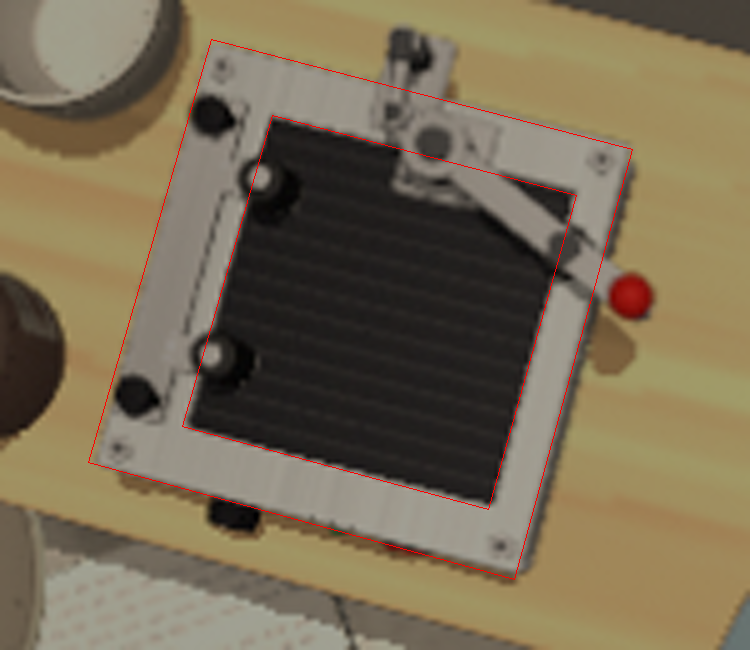

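The fit overlay lines up with the deck and mat edges to about 1 px: seat at (0.437, 0.017), shaker x axis heading 75°. The jar is at (0.358, -0.333). I'll write a small planner that turns waypoints into rows.

```bash
cat > plan.py <<'E'
from h import *
from scipy.spatial.transform import Rotation as R
def plan(wps):
    """wps: (x,y,z,heading of tool y in deg,rows); prints rows in tool axes"""
    s=sense();p=np.array(s['tcp_pos'],float);M=np.array(s['ee_rot']);psi=np.degrees(np.arctan2(M[1,1],M[0,1]));print('at',np.round(p,4),round(psi,2),'tilt',np.round(M[:2,2],4),'t',round(s['time_s'],2))
    L=[];D=[]
    for x,y,z,h,n in wps:
        dh=(h-psi+180)%360-180;h1=psi+dh;p0=p.copy();psi0=psi
        for i in range(1,n+1):
            tgt=p0+(np.array([x,y,z])-p0)*i/n
            a=np.radians(psi);ty=np.array([np.cos(a),np.sin(a),0]);tz=np.array([0,0,-1.]);tx=np.cross(ty,tz)
            l=np.round([(tgt-p)@v for v in(tx,ty,tz)],1);p=p+l[0]*tx/1+l[1]*ty*1-0 if False else p
            lm=np.round(np.array([(tgt-p)@v for v in(tx,ty,tz)])*1000,0);p=p+(lm[0]*tx+lm[1]*ty+lm[2]*tz)/1000
            r=np.round(-np.radians(psi0+(h1-psi0)*i/n-psi),2);psi=psi-np.degrees(r)
            L.append([int(v) for v in lm]);D.append([0,0,float(r)])
    print(len(L),L,D,'end',np.round(p,4),round(psi,1))
E
sed -i '/if False/d' plan.py
python3 - <<'E'
from plan import *
plan([(.273,.562,.44,-116,4),(.43,.15,.44,-116,9),(.40,-.13,.44,-150,6),(.358,-.333,.36,180,5)])
E
```

```text
at [0.2728 0.5623 0.2225] -115.89 tilt [ 0. -0.] t 2.0
24 [[0, 0, -54], [0, 0, -55], [0, 0, -54], [0, 0, -54], [36, 34, 0], [35, 33, 0], [36, 34, 0], [36, 33, 0], [36, 34, 0], [35, 34, 0], [36, 33, 0], [36, 34, 0], [35, 33, 0], [16, 44, 0], [20, 43, 0], [25, 40, 0], [28, 37, 0], [32, 35, 0], [35, 31, 0], [31, 27, 16], [34, 25, 16], [36, 20, 16], [38, 17, 16], [39, 12, 16]] [[0, 0, 0.0], [0, 0, 0.0], [0, 0, 0.0], [0, 0, 0.0], [0, 0, 0.0], [0, 0, 0.0], [0, 0, 0.0], [0, 0, 0.0], [0, 0, 0.0], [0, 0, 0.0], [0, 0, 0.0], [0, 0, 0.0], [0, 0, 0.0], [0, 0, 0.1], [0, 0, 0.1], [0, 0, 0.1], [0, 0, 0.1], [0, 0, 0.1], [0, 0, 0.1], [0, 0, 0.1], [0, 0, 0.11], [0, 0, 0.1], [0, 0, 0.11], [0, 0, 0.1]] end [ 0.358  -0.3326  0.3595] -180.1
```

{"name": "step_arm", "arguments": {
  "linear": [
    [0,0,-54],
    [0,0,-54],
    [0,0,-54],
    [0,0,-55],
    [36,34,0],
    [36,34,0],
    [36,34,0],
    [36,34,0],
    [36,34,0]
  ],
  "delta_rot": [
    [0,0,0],
    [0,0,0],
    [0,0,0],
    [0,0,0],
    [0,0,0],
    [0,0,0],
    [0,0,0],
    [0,0,0],
    [0,0,0]
  ],
  "grip": [87,87,87,87,87,87,87,87,87]
}}

```text
time_s: 3.12
tcp_pos: [0.3608, 0.3291, 0.4398]
ee_rot: [[0.9, -0.436, 0.0], [-0.436, -0.9, 0.001], [0.0, -0.001, -1.0]]
wrist_force: [1.4, 0.9, -0.5]
gripper_width: 0.999
gripper_force: 0.0
```

{"name": "step_arm", "arguments": {
  "linear": [
    [36,33,0],
    [36,33,0],
    [36,33,0],
    [35,33,0],
    [16,44,0],
    [20,43,0],
    [25,40,0],
    [28,37,0],
    [32,35,0],
    [35,31,0]
  ],
  "delta_rot": [
    [0,0,0],
    [0,0,0],
    [0,0,0],
    [0,0,0],
    [0,0,0.1],
    [0,0,0.1],
    [0,0,0.1],
    [0,0,0.1],
    [0,0,0.1],
    [0,0,0.1]
  ],
  "grip": [87,87,87,87,87,87,87,87,87,87]
}}

```text
time_s: 4.38
tcp_pos: [0.4012, -0.1323, 0.4399]
ee_rot: [[0.493, -0.87, 0.001], [-0.87, -0.493, 0.0], [0.0, -0.001, -1.0]]
wrist_force: [0.5, 0.5, -0.7]
gripper_width: 0.998
gripper_force: 0.0
```

{"name": "step_arm", "arguments": {
  "linear": [
    [31,27,16],
    [34,25,16],
    [36,20,16],
    [38,17,16],
    [39,12,16],
    [0,0,0]
  ],
  "delta_rot": [
    [0,0,0.1],
    [0,0,0.11],
    [0,0,0.1],
    [0,0,0.11],
    [0,0,0.1],
    [0,0,0]
  ],
  "grip": [87,87,87,87,87,87]
}}

```text
time_s: 5.12
tcp_pos: [0.3586, -0.3349, 0.3576]
ee_rot: [[-0.005, -1.0, -0.004], [-1.0, 0.005, 0.002], [-0.002, 0.004, -1.0]]
wrist_force: [0.1, 0.7, 0.8]
gripper_width: 1.001
gripper_force: 0.0
```

```bash
python3 - <<'E'
from plan import *
plan([(.358,-.333,.30,180,2),(.358,-.333,.24,180,3)])
print(sense()['wrist_force'])
c=capture('top');P=at_z(c,landmark_of('top','olive_jar')[0]['point'],.225) if landmark_of('top','olive_jar') else 0
print(P)
c=capture('scene');cv2.imwrite('pics/s1.png',cv2.resize(c['img'][170:330,250:450],None,fx=4,fy=4,interpolation=2)[:,:,::-1][:600])
for p in [(.358,-.333,.225),(.358,-.333,.287)]: print(proj(c,p))
E
```

```text
at [ 0.3586 -0.3349  0.3576] 179.7 tilt [-0.0037  0.0019] t 5.12
5 [[-1, 0, 29], [-1, 1, 29], [0, 0, 20], [0, 0, 20], [0, 0, 20]] [[0, 0, -0.0], [0, 0, -0.01], [0, 0, 0.0], [0, 0, 0.0], [0, 0, 0.0]] end [ 0.3576 -0.3329  0.2396] 180.3
[0.06933268 0.70649683 0.8310323 ]
[ 0.35674272 -0.33041496  0.225     ]
[350.25062827 281.63512112]
[351.82165291 254.53866641]
```

View pics/s1.png

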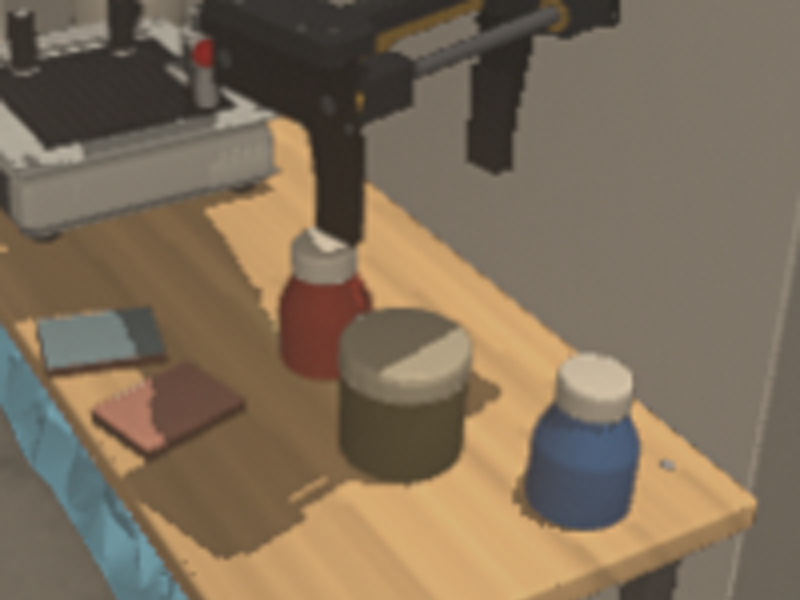

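The gripper is above the jar, whose lid centre in the crop is (405,345) against a projected (407,338). Both bottles stand clear of the finger line, so I'll descend and grip.

{"name": "step_arm", "arguments": {
  "linear": [
    [-1,0,30],
    [0,0,29],
    [0,0,20],
    [0,0,20],
    [0,0,19],
    [0,0,0]
  ],
  "delta_rot": [
    [0,0,0],
    [0,0,0],
    [0,0,0],
    [0,0,0],
    [0,0,0],
    [0,0,0]
  ],
  "grip": [87,87,87,87,87,87]
}}

```text
time_s: 6.08
tcp_pos: [0.3598, -0.3313, 0.2412]
ee_rot: [[0.001, -1.0, -0.001], [-1.0, -0.001, 0.001], [-0.001, 0.001, -1.0]]
wrist_force: [-0.3, -0.4, 0.6]
gripper_width: 1.004
gripper_force: 0.0
```

{"name": "step_arm", "arguments": {
  "linear": [
    [0,0,0],
    [0,0,0],
    [0,0,0],
    [0,0,0],
    [0,0,0],
    [0,0,0]
  ],
  "delta_rot": [
    [0,0,0],
    [0,0,0],
    [0,0,0],
    [0,0,0],
    [0,0,0],
    [0,0,0]
  ],
  "grip": [70,60,55,55,55,55]
}}

```text
time_s: 6.82
tcp_pos: [0.3596, -0.3325, 0.2421]
ee_rot: [[-0.001, -1.0, -0.0], [-1.0, 0.001, -0.0], [0.0, 0.0, -1.0]]
wrist_force: [-2.9, 2.2, 5.1]
gripper_width: 0.702
gripper_force: 30.0
```

```bash
python3 - <<'E'
from plan import *
plan([(.3598,-.3325,.40,180,4),(.415,-.15,.40,215,5),(.4297,-.010,.40,255,5),(.4297,-.010,.32,255,3)])
E
```

```text
at [ 0.3596 -0.3325  0.2421] 179.95 tilt [-0.0002 -0.0003] t 6.83
17 [[0, 0, -39], [0, 0, -40], [0, 0, -39], [0, 0, -40], [-37, -11, 0], [-34, -15, 0], [-33, -20, 0], [-30, -23, 0], [-27, -27, 0], [-21, -18, 0], [-19, -22, 0], [-15, -23, 0], [-12, -26, 0], [-8, -27, 0], [0, 0, 27], [0, 0, 26], [0, 0, 27]] [[0, 0, -0.0], [0, 0, -0.0], [0, 0, -0.0], [0, 0, -0.0], [0, 0, -0.12], [0, 0, -0.12], [0, 0, -0.13], [0, 0, -0.12], [0, 0, -0.12], [0, 0, -0.14], [0, 0, -0.14], [0, 0, -0.14], [0, 0, -0.14], [0, 0, -0.14], [0, 0, 0.0], [0, 0, 0.0], [0, 0, 0.0]] end [ 0.43   -0.0102  0.3201] 255.0
```

{"name": "step_arm", "arguments": {
  "linear": [
    [0,0,-20],
    [0,0,-39],
    [0,0,-39],
    [0,0,-40],
    [0,0,-20],
    [-37,-11,0],
    [-34,-15,0],
    [-33,-20,0],
    [-30,-23,0],
    [-27,-27,0]
  ],
  "delta_rot": [
    [0,0,0],
    [0,0,0],
    [0,0,0],
    [0,0,0],
    [0,0,0],
    [0,0,-0.12],
    [0,0,-0.12],
    [0,0,-0.13],
    [0,0,-0.12],
    [0,0,-0.12]
  ],
  "grip": [55,55,55,55,55,55,55,55,55,55]
}}

```text
time_s: 8.07
tcp_pos: [0.4155, -0.1487, 0.3983]
ee_rot: [[0.575, -0.818, -0.001], [-0.818, -0.575, 0.001], [-0.001, -0.0, -1.0]]
wrist_force: [-0.2, -0.4, -2.2]
gripper_width: 0.703
gripper_force: 30.0
```

{"name": "step_arm", "arguments": {
  "linear": [
    [-21,-18,0],
    [-19,-22,0],
    [-15,-23,0],
    [-12,-26,0],
    [-8,-27,0],
    [0,0,20],
    [0,0,20],
    [0,0,20],
    [0,0,10],
    [0,0,0]
  ],
  "delta_rot": [
    [0,0,-0.14],
    [0,0,-0.14],
    [0,0,-0.14],
    [0,0,-0.14],
    [0,0,-0.14],
    [0,0,0],
    [0,0,0],
    [0,0,0],
    [0,0,0],
    [0,0,0]
  ],
  "grip": [55,55,55,55,55,55,55,55,55,55]
}}

```text
time_s: 9.32
tcp_pos: [0.43, -0.0102, 0.3287]
ee_rot: [[0.966, -0.259, -0.002], [-0.259, -0.966, -0.0], [-0.002, 0.001, -1.0]]
wrist_force: [1.1, -0.1, -1.5]
gripper_width: 0.702
gripper_force: 30.0
```

```bash
python3 - <<'E'
from plan import *
plan([(.4297,-.010,.305,255,1)])
s=sense();print(s['wrist_force'],s['gripper_width'],s['gripper_force'])
t=capture('top');print([(x['point'],x['score']) for x in landmark_of('top','olive_jar')],proj(t,(.4297,-.01,.307)))
c=capture('scene');cv2.imwrite('pics/s2.png',cv2.resize(c['img'][130:230,210:350],None,fx=5,fy=5,interpolation=2)[:,:,::-1])
E
```

```text
at [ 0.43   -0.0102  0.3287] -105.01 tilt [-0.0018 -0.0003] t 9.32
1 [[0, 0, 24]] [[0, 0, -0.0]] end [ 0.43   -0.0102  0.3047] -105.0
[ 1.12332572 -0.14759151 -1.46717218] 0.7016532102079286 29.99977558851242
[([218.7, 189.4], 0.67)] [220.8203712  189.69445334]
```

View pics/s2.png

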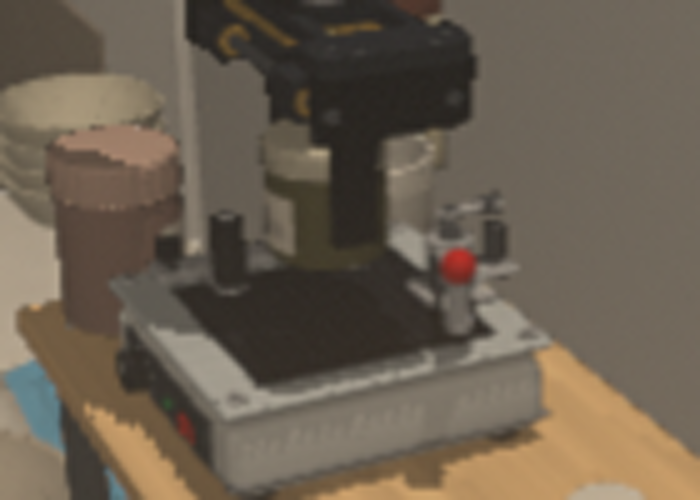

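The jar hangs upright over the mat between the fingers, with the post and the red knob (458,265 in the crop) clear. I'll lower it gently until I feel contact.

{"name": "step_arm", "arguments": {
  "linear": [
    [0,0,10],
    [0,0,10],
    [0,0,4],
    [0,0,1],
    [0,0,1],
    [0,0,0]
  ],
  "delta_rot": [
    [0,0,0],
    [0,0,0],
    [0,0,0],
    [0,0,0],
    [0,0,0],
    [0,0,0]
  ],
  "grip": [55,55,55,55,55,55]
}}

```text
time_s: 10.22
tcp_pos: [0.4303, -0.0101, 0.3037]
ee_rot: [[0.966, -0.259, 0.0], [-0.259, -0.966, 0.0], [0.0, -0.0, -1.0]]
wrist_force: [0.1, -0.1, -1.4]
gripper_width: 0.7
gripper_force: 30.0
```

{"name": "step_arm", "arguments": {
  "linear": [
    [0,0,1],
    [0,0,0]
  ],
  "delta_rot": [
    [0,0,0],
    [0,0,0]
  ],
  "grip": [55,55]
}}

```text
time_s: 10.48
tcp_pos: [0.4302, -0.0102, 0.3025]
ee_rot: [[0.966, -0.259, -0.0], [-0.259, -0.966, 0.0], [-0.0, -0.0, -1.0]]
wrist_force: [-0.6, -0.1, -2.5]
gripper_width: 0.702
gripper_force: 30.0
```

{"name": "step_arm", "arguments": {
  "linear": [
    [0,0,1],
    [0,0,0]
  ],
  "delta_rot": [
    [0,0,0],
    [0,0,0]
  ],
  "grip": [55,55]
}}

```text
time_s: 10.72
tcp_pos: [0.4302, -0.0102, 0.3015]
ee_rot: [[0.966, -0.259, -0.0], [-0.259, -0.966, -0.0], [-0.0, 0.0, -1.0]]
wrist_force: [-0.8, 0.1, -2.8]
gripper_width: 0.701
gripper_force: 30.0
```

{"name": "step_arm", "arguments": {
  "linear": [
    [0,0,1],
    [0,0,0]
  ],
  "delta_rot": [
    [0,0,0],
    [0,0,0]
  ],
  "grip": [55,55]
}}

```text
time_s: 10.98
tcp_pos: [0.4302, -0.0102, 0.3004]
ee_rot: [[0.966, -0.259, -0.0], [-0.259, -0.966, -0.0], [-0.0, 0.0, -1.0]]
wrist_force: [-0.1, 0.5, -1.9]
gripper_width: 0.702
gripper_force: 30.0
```

{"name": "step_arm", "arguments": {
  "linear": [
    [0,0,0.7],
    [0,0,0]
  ],
  "delta_rot": [
    [0,0,0],
    [0,0,0]
  ],
  "grip": [55,55]
}}

```text
time_s: 11.22
tcp_pos: [0.4305, -0.0102, 0.3002]
ee_rot: [[0.966, -0.259, 0.001], [-0.259, -0.966, -0.0], [0.001, -0.0, -1.0]]
wrist_force: [0.1, 0.7, -0.3]
gripper_width: 0.704
gripper_force: 30.0
```

{"name": "step_arm", "arguments": {
  "linear": [
    [0,0,0.7],
    [0,0,0]
  ],
  "delta_rot": [
    [0,0,0],
    [0,0,0]
  ],
  "grip": [55,55]
}}

```text
time_s: 11.48
tcp_pos: [0.4307, -0.0102, 0.3001]
ee_rot: [[0.966, -0.259, 0.002], [-0.259, -0.966, -0.0], [0.002, -0.0, -1.0]]
wrist_force: [-1.5, 0.5, 4.0]
gripper_width: 0.704
gripper_force: 30.0
```

Contact with the mat is felt at 4 N. I'll release, rise 13 mm and tilt 8° so that the back fingertip pushes the glass body below the lid.

{"name": "step_arm", "arguments": {
  "linear": [
    [0,0,-0.7],
    [0,0,0],
    [0,0,0],
    [0,0,0],
    [0,0,-5],
    [0,0,-8],
    [0,0,0],
    [0,0,0],
    [0,0,0]
  ],
  "delta_rot": [
    [0,0,0],
    [0,0,0],
    [0,0,0],
    [0,0,0],
    [0,0,0],
    [0,0,0],
    [0.07,0,0],
    [0.07,0,0],
    [0,0,0]
  ],
  "grip": [55,66,75,75,75,75,75,75,75]
}}

```text
time_s: 12.6
tcp_pos: [0.4305, -0.0109, 0.3138]
ee_rot: [[0.965, -0.258, 0.038], [-0.261, -0.956, 0.135], [0.001, -0.14, -0.99]]
wrist_force: [0.3, -0.1, 0.6]
gripper_width: 0.866
gripper_force: 0.0
```

```bash
python3 - <<'E'
from plan import *
s=sense();print(s['tcp_pos'],np.round(s['ee_rot'],3),s['wrist_force'],s['gripper_width'],s['time_s'])
t=capture('top');print([(x['point'],x['score']) for x in landmark_of('top','olive_jar')],[at_z(t,x['point'],.283) for x in landmark_of('top','olive_jar')])
c=capture('scene');print([at_z(c,x['point'],.283) for x in landmark_of('scene','olive_jar')])
cv2.imwrite('pics/s3.png',cv2.resize(c['img'][130:230,210:350],None,fx=5,fy=5,interpolation=2)[:,:,::-1])
E
```

```text
[ 0.43045417 -0.01085114  0.31376802] [[ 0.965 -0.258  0.038]
 [-0.261 -0.956  0.135]
 [ 0.001 -0.14  -0.99 ]] [ 0.2660902  -0.14072357  0.64693615] 0.8657177050624799 12.6
[([428.1, 213.3], 0.59)] [array([ 0.38676573, -0.39898812,  0.283     ])]
[array([ 0.4384555, -0.0063465,  0.283    ])]
```

View pics/s3.png

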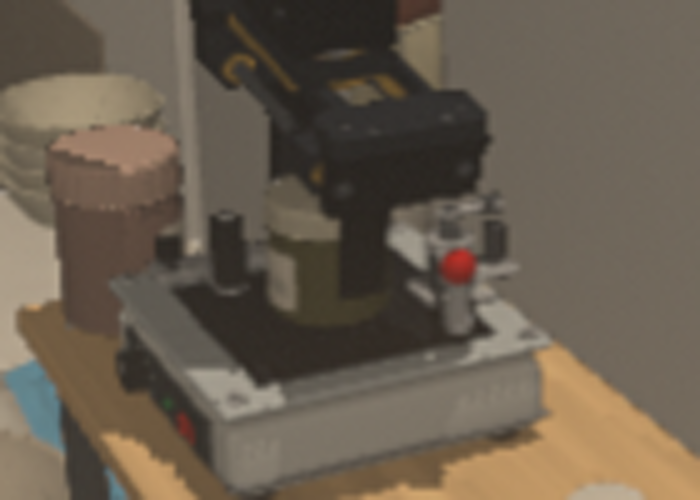

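The jar stands upright and free on the mat, with the back finger behind it and the open arm and knob (458,265) clear. Now I'll push it home slowly.

{"name": "step_arm", "arguments": {
  "linear": [
    [0,-3,0.4],
    [0,-3,0.4],
    [0,-2,0.3],
    [0,-2,0.3],
    [0,-3,0.4],
    [0,-3,0.4],
    [0,-3,0.4],
    [0,-3,0.4],
    [0,-2,0.3],
    [0,0,0]
  ],
  "delta_rot": [
    [0,0,0],
    [0,0,0],
    [0,0,0],
    [0,0,0],
    [0,0,0],
    [0,0,0],
    [0,0,0],
    [0,0,0],
    [0,0,0],
    [0,0,0]
  ],
  "grip": [75,75,75,75,75,75,75,75,75,75]
}}

```text
time_s: 14.1
tcp_pos: [0.4366, 0.0135, 0.313]
ee_rot: [[0.966, -0.256, 0.036], [-0.259, -0.956, 0.135], [0.0, -0.14, -0.99]]
wrist_force: [-0.4, -0.1, -0.6]
gripper_width: 0.859
gripper_force: 0.1
```

{"name": "step_arm", "arguments": {
  "linear": [
    [0,-1,0.1],
    [0,-1,0.2],
    [0,0,0]
  ],
  "delta_rot": [
    [0,0,0],
    [0,0,0],
    [0,0,0]
  ],
  "grip": [75,75,75]
}}

```text
time_s: 14.48
tcp_pos: [0.437, 0.0152, 0.313]
ee_rot: [[0.966, -0.256, 0.036], [-0.259, -0.956, 0.135], [0.0, -0.14, -0.99]]
wrist_force: [-1.2, -0.1, 0.0]
gripper_width: 0.865
gripper_force: 0.4
```

{"name": "step_arm", "arguments": {
  "linear": [
    [0,-1,0.1],
    [0,-1,0.2],
    [0,0,0]
  ],
  "delta_rot": [
    [0,0,0],
    [0,0,0],
    [0,0,0]
  ],
  "grip": [75,75,75]
}}

```text
time_s: 14.85
tcp_pos: [0.4376, 0.0172, 0.3129]
ee_rot: [[0.966, -0.256, 0.036], [-0.259, -0.956, 0.135], [0.0, -0.14, -0.99]]
wrist_force: [0.3, -0.6, 0.5]
gripper_width: 0.861
gripper_force: 0.4
```

{"name": "step_arm", "arguments": {
  "linear": [
    [0,-1,0.1],
    [0,0,0]
  ],
  "delta_rot": [
    [0,0,0],
    [0,0,0]
  ],
  "grip": [75,75]
}}

```text
time_s: 15.1
tcp_pos: [0.4378, 0.0182, 0.3129]
ee_rot: [[0.966, -0.256, 0.036], [-0.259, -0.956, 0.135], [-0.0, -0.14, -0.99]]
wrist_force: [-0.3, 0.2, -1.6]
gripper_width: 0.866
gripper_force: 0.4
```

{"name": "step_arm", "arguments": {
  "linear": [
    [0,-1,0.2],
    [0,0,0]
  ],
  "delta_rot": [
    [0,0,0],
    [0,0,0]
  ],
  "grip": [75,75]
}}

```text
time_s: 15.35
tcp_pos: [0.4379, 0.019, 0.3128]
ee_rot: [[0.966, -0.256, 0.036], [-0.259, -0.957, 0.134], [-0.0, -0.139, -0.99]]
wrist_force: [-0.7, -2.1, 0.0]
gripper_width: 0.863
gripper_force: 0.8
```

{"name": "step_arm", "arguments": {
  "linear": [
    [0,-0.5,0.1],
    [0,0,0]
  ],
  "delta_rot": [
    [0,0,0],
    [0,0,0]
  ],
  "grip": [75,75]
}}

```text
time_s: 15.6
tcp_pos: [0.4381, 0.0195, 0.3129]
ee_rot: [[0.966, -0.256, 0.036], [-0.259, -0.956, 0.135], [-0.0, -0.139, -0.99]]
wrist_force: [-1.2, -1.7, 0.3]
gripper_width: 0.86
gripper_force: 0.8
```

{"name": "step_arm", "arguments": {
  "linear": [
    [0,-0.5,0.1],
    [0,0,0]
  ],
  "delta_rot": [
    [0,0,0],
    [0,0,0]
  ],
  "grip": [75,75]
}}

```text
time_s: 15.85
tcp_pos: [0.4383, 0.0201, 0.3128]
ee_rot: [[0.966, -0.256, 0.036], [-0.259, -0.956, 0.135], [-0.0, -0.139, -0.99]]
wrist_force: [-1.1, -2.2, 0.1]
gripper_width: 0.861
gripper_force: 0.9
```

{"name": "step_arm", "arguments": {
  "linear": [
    [0,-0.5,0.1],
    [0,0,0]
  ],
  "delta_rot": [
    [0,0,0],
    [0,0,0]
  ],
  "grip": [75,75]
}}

```text
time_s: 16.1
tcp_pos: [0.4385, 0.0206, 0.3128]
ee_rot: [[0.966, -0.256, 0.036], [-0.259, -0.956, 0.135], [0.0, -0.14, -0.99]]
wrist_force: [-0.6, -1.4, 0.8]
gripper_width: 0.861
gripper_force: 0.9
```

{"name": "step_arm", "arguments": {
  "linear": [
    [0,-0.5,0.1],
    [0,0,0]
  ],
  "delta_rot": [
    [0,0,0],
    [0,0,0]
  ],
  "grip": [75,75]
}}

```text
time_s: 16.35
tcp_pos: [0.4387, 0.0211, 0.3128]
ee_rot: [[0.966, -0.256, 0.036], [-0.259, -0.956, 0.135], [0.0, -0.14, -0.99]]
wrist_force: [-1.7, -1.2, 0.4]
gripper_width: 0.866
gripper_force: 0.9
```

{"name": "step_arm", "arguments": {
  "linear": [
    [0,-0.5,0.1],
    [0,0,0]
  ],
  "delta_rot": [
    [0,0,0],
    [0,0,0]
  ],
  "grip": [75,75]
}}

```text
time_s: 16.6
tcp_pos: [0.4388, 0.0216, 0.3128]
ee_rot: [[0.966, -0.256, 0.036], [-0.259, -0.956, 0.135], [0.0, -0.14, -0.99]]
wrist_force: [-0.8, -2.0, 2.1]
gripper_width: 0.864
gripper_force: 1.0
```

{"name": "step_arm", "arguments": {
  "linear": [
    [0,-0.5,0.1],
    [0,0,0]
  ],
  "delta_rot": [
    [0,0,0],
    [0,0,0]
  ],
  "grip": [75,75]
}}

```text
time_s: 16.85
tcp_pos: [0.4388, 0.0217, 0.3128]
ee_rot: [[0.966, -0.256, 0.036], [-0.259, -0.957, 0.134], [0.0, -0.139, -0.99]]
wrist_force: [-1.4, -3.2, 0.9]
gripper_width: 0.862
gripper_force: 1.8
```

{"name": "step_arm", "arguments": {
  "linear": [
    [0,-0.5,0.1],
    [0,0,0]
  ],
  "delta_rot": [
    [0,0,0],
    [0,0,0]
  ],
  "grip": [75,75]
}}

```text
time_s: 17.1
tcp_pos: [0.4388, 0.0219, 0.3127]
ee_rot: [[0.966, -0.256, 0.036], [-0.259, -0.957, 0.133], [-0.0, -0.138, -0.99]]
wrist_force: [-2.0, -5.4, 1.6]
gripper_width: 0.863
gripper_force: 2.6
```

{"name": "step_arm", "arguments": {
  "linear": [
    [0,-0.5,0.1],
    [0,0,0]
  ],
  "delta_rot": [
    [0,0,0],
    [0,0,0]
  ],
  "grip": [75,75]
}}

```text
time_s: 17.35
tcp_pos: [0.4388, 0.022, 0.3127]
ee_rot: [[0.966, -0.256, 0.035], [-0.259, -0.957, 0.133], [-0.0, -0.137, -0.991]]
wrist_force: [-1.8, -6.7, 0.9]
gripper_width: 0.862
gripper_force: 3.2
```

The TCP has stopped advancing, at about 7 N, after a phase of sliding on one post, so the jar bears on both. I'll open the gripper, back off and rise.

{"name": "step_arm", "arguments": {
  "linear": [
    [0,1,-0.1],
    [0,1,-0.1],
    [0,1,-0.1],
    [0,1,-0.1],
    [0,0,0],
    [0,-3,-20],
    [0,-6,-40],
    [0,-7,-50],
    [0,0,0],
    [0,0,0]
  ],
  "delta_rot": [
    [0,0,0],
    [0,0,0],
    [0,0,0],
    [0,0,0],
    [0,0,0],
    [0,0,0],
    [0,0,0],
    [0,0,0],
    [-0.07,0,0],
    [-0.07,0,0]
  ],
  "grip": [75,75,80,87,87,87,87,87,87,87]
}}

```text
time_s: 18.6
tcp_pos: [0.4384, 0.0197, 0.4244]
ee_rot: [[0.966, -0.259, 0.001], [-0.259, -0.966, -0.001], [0.002, 0.0, -1.0]]
wrist_force: [-0.5, -0.3, 0.1]
gripper_width: 1.003
gripper_force: 0.0
```

```bash
cat > sh.py <<'E'
from plan import *
def S(x,y,z): 
    c,s=np.cos(1.3085),np.sin(1.3085);return (.4369+c*x-s*y,.0168+s*x+c*y,.225+z)
E
python3 - <<'E'
from sh import *
a=S(-.1418,-.0502,0)
plan([(*a[:2],.42,-149,5),(*a[:2],.325,-149,3)])
P=[]
for al in np.arange(0.1,.81,.1):
    f=np.pi/2+1.15-al;H=np.array([-.042,-.062]);k=H+.096*np.array([np.cos(f),np.sin(f)]);t=np.array([np.sin(f),-np.cos(f)])
    P.append(k-t*(.0085+.0095)); 
print(np.round(P,4))
c=capture('scene');print('knob',proj(c,S(-.1296,-.0228,.114)),[(x['point'],x['score']) for x in landmark_of('scene','clamp_knob')[:1]])
b=cv2.resize(c['img'][130:230,210:350],None,fx=5,fy=5,interpolation=2)
cv2.imwrite('pics/s4.png',b[:,:,::-1])
E
```

```text
at [0.4384 0.0197 0.4244] -105.03 tilt [ 0.0014 -0.0008] t 18.6
8 [[10, 29, 1], [14, 27, 1], [18, 25, 1], [22, 21, 1], [25, 18, 0], [0, 0, 32], [0, 0, 32], [0, 0, 31]] [[0, 0, 0.15], [0, 0, 0.16], [0, 0, 0.15], [0, 0, 0.15], [0, 0, 0.16], [0, 0, -0.0], [0, 0, -0.0], [0, 0, -0.0]] end [ 0.4491 -0.133   0.3254] -149.1
[[-0.1342 -0.0298]
 [-0.1306 -0.0208]
 [-0.126  -0.0122]
 [-0.1206 -0.004 ]
 [-0.1144  0.0035]
 [-0.1075  0.0104]
 [-0.1     0.0166]
 [-0.0918  0.022 ]]
knob [301.58978476 183.29722284] [([300.8, 181.2], 0.53)]
```

View pics/s4.png

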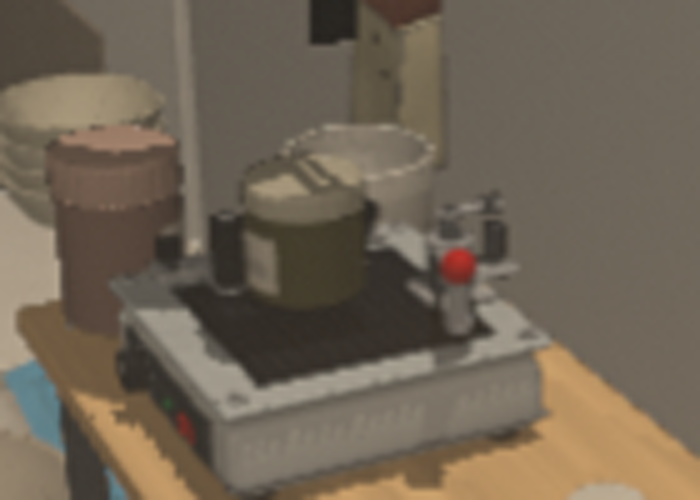

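The jar stands upright against the near post (228,250) and the far post (370,215), with the arm still open and the knob at (458,265). I'll close the fingers and go behind the knob.

{"name": "step_arm", "arguments": {
  "linear": [
    [10,29,0],
    [14,27,0],
    [18,25,0],
    [22,21,0],
    [25,18,0],
    [0,0,0],
    [0,0,32],
    [0,0,32],
    [0,0,32],
    [0,0,0]
  ],
  "delta_rot": [
    [0,0,0.15],
    [0,0,0.16],
    [0,0,0.15],
    [0,0,0.15],
    [0,0,0.16],
    [0,0,0],
    [0,0,0],
    [0,0,0],
    [0,0,0],
    [0,0,0]
  ],
  "grip": [0,0,0,0,0,0,0,0,0,0]
}}

```text
time_s: 19.95
tcp_pos: [0.4476, -0.1324, 0.3257]
ee_rot: [[0.515, -0.857, -0.005], [-0.857, -0.515, 0.001], [-0.003, 0.004, -1.0]]
wrist_force: [-0.6, 0.0, 0.5]
gripper_width: 0.019
gripper_force: 0.0
```

```bash
python3 - <<'E'
from sh import *
print(sense()['gripper_width'],sense()['wrist_force'])
plan([(*S(-.1342,-.0298,0)[:2],.325,-149,4)]+[(*S(x,y,0)[:2],.325,-149,2) for x,y in [(-.126,-.0122),(-.1144,.0035),(-.1,.0166),(-.0918,.022)]])
E
```

```text
0.01855391528573678 [-0.62310509  0.00514326  0.45989   ]
at [ 0.4476 -0.1324  0.3257] -149.03 tilt [-0.0048  0.001 ] t 19.95
12 [[-5, 2, 0], [-4, 2, 0], [-5, 2, 1], [-5, 2, 0], [-9, 3, 0], [-9, 4, 0], [-10, 1, 0], [-10, 1, 0], [-9, -1, 0], [-10, 0, 0], [-5, -1, 0], [-5, -1, 0]] [[0, 0, -0.0], [0, 0, -0.0], [0, 0, -0.0], [0, 0, -0.0], [0, 0, -0.0], [0, 0, -0.0], [0, 0, -0.0], [0, 0, -0.0], [0, 0, -0.0], [0, 0, -0.0], [0, 0, -0.0], [0, 0, -0.0]] end [ 0.3914 -0.0659  0.3247] -149.0
```

{"name": "step_arm", "arguments": {
  "linear": [
    [-5,2,0],
    [-5,2,0],
    [-5,2,0],
    [-4,2,0],
    [-4,2,0],
    [-5,2,0],
    [-5,2,0],
    [-4,1,0]
  ],
  "delta_rot": [
    [0,0,0],
    [0,0,0],
    [0,0,0],
    [0,0,0],
    [0,0,0],
    [0,0,0],
    [0,0,0],
    [0,0,0]
  ],
  "grip": [0,0,0,0,0,0,0,0]
}}

```text
time_s: 20.95
tcp_pos: [0.417, -0.1086, 0.3276]
ee_rot: [[0.513, -0.858, 0.0], [-0.858, -0.513, 0.0], [-0.0, -0.001, -1.0]]
wrist_force: [3.8, -0.9, 0.7]
gripper_width: 0.004
gripper_force: 1.6
```

{"name": "step_arm", "arguments": {
  "linear": [
    [-5,1,0],
    [-5,0,0],
    [-5,1,0],
    [-5,0,0],
    [0,0,0]
  ],
  "delta_rot": [
    [0,0,0],
    [0,0,0],
    [0,0,0],
    [0,0,0],
    [0,0,0]
  ],
  "grip": [0,0,0,0,0]
}}

```text
time_s: 21.58
tcp_pos: [0.4043, -0.0924, 0.3274]
ee_rot: [[0.514, -0.858, -0.002], [-0.858, -0.514, 0.001], [-0.001, 0.001, -1.0]]
wrist_force: [2.9, -0.0, 0.6]
gripper_width: 0.008
gripper_force: 0.7
```

```bash
python3 - <<'E'
from sh import *
plan([(*S(x,y,0)[:2],.325,-149,2) for x,y in [(-.1,.0166),(-.0918,.022)]])
c=capture('scene');p=landmark_of('scene','clamp_knob');print(p[:1] and (p[0]['point'],p[0]['score']))
for al in (0,.3,.5,.6,.7,1.15):
    f=np.pi/2+1.15-al;print(al,proj(c,S(-.042+.096*np.cos(f),-.062+.096*np.sin(f),.114)))
E
```

```text
at [ 0.4043 -0.0924  0.3274] -149.08 tilt [-0.0017  0.0005] t 21.57
4 [[-10, 0, 1], [-9, -1, 1], [-5, -1, 0], [-5, -1, 0]] [[0, 0, -0.0], [0, 0, -0.0], [0, 0, -0.0], [0, 0, -0.0]] end [ 0.392  -0.066   0.3254] -149.1
([278.5, 183.1], 0.69)
0 [301.58874853 183.30244308]
0.3 [288.92460194 182.75849405]
0.5 [281.11467139 181.57969351]
0.6 [277.54804885 180.76864504]
0.7 [274.26355477 179.82520533]
1.15 [263.79889017 174.33371618]
```

The knob is following; the arm is at about 0.55. I'll push on past the snap point in small steps.

{"name": "step_arm", "arguments": {
  "linear": [
    [-5,0,0],
    [-5,0,0],
    [-4,0,0],
    [-4,-1,0]
  ],
  "delta_rot": [
    [0,0,0],
    [0,0,0],
    [0,0,0],
    [0,0,0]
  ],
  "grip": [0,0,0,0]
}}

```text
time_s: 22.18
tcp_pos: [0.3961, -0.0767, 0.3275]
ee_rot: [[0.513, -0.858, -0.001], [-0.858, -0.513, 0.0], [-0.001, 0.001, -1.0]]
wrist_force: [1.3, -0.5, 0.1]
gripper_width: 0.004
gripper_force: 0.4
```

{"name": "step_arm", "arguments": {
  "linear": [
    [0,0,0],
    [0,0,0],
    [0,0,0],
    [0,0,0]
  ],
  "delta_rot": [
    [0,0,0],
    [0,0,0],
    [0,0,0],
    [0,0,0]
  ],
  "grip": [0,0,0,0]
}}

```text
time_s: 22.68
tcp_pos: [0.3966, -0.077, 0.3276]
ee_rot: [[0.513, -0.858, -0.0], [-0.858, -0.513, -0.0], [-0.0, 0.0, -1.0]]
wrist_force: [-0.6, -0.3, -0.0]
gripper_width: 0.006
gripper_force: 0.0
```

```bash
python3 - <<'E'
from sh import *
c=capture('scene');p=landmark_of('scene','clamp_knob');print(p[:1] and (p[0]['point'],p[0]['score']),sense()['wrist_force'],sense()['tcp_pos'])
E
```

```text
([269.7, 177.6], 0.72) [ 0.102844    0.18873133 -0.27918992] [ 0.39667789 -0.07700977  0.32761244]
```

The arm has gone over and is closing by itself. I'll back off and up, wait, and check.

{"name": "step_arm", "arguments": {
  "linear": [
    [10,0,0],
    [10,0,-20],
    [0,0,-40],
    [40,0,-40],
    [40,0,0],
    [0,0,0],
    [0,0,0],
    [0,0,0]
  ],
  "delta_rot": [
    [0,0,0],
    [0,0,0],
    [0,0,0],
    [0,0,0],
    [0,0,0],
    [0,0,0],
    [0,0,0],
    [0,0,0]
  ],
  "grip": [0,0,0,0,0,0,0,0]
}}

```text
time_s: 23.78
tcp_pos: [0.4477, -0.1625, 0.4278]
ee_rot: [[0.514, -0.858, 0.0], [-0.858, -0.514, -0.0], [0.0, -0.0, -1.0]]
wrist_force: [0.6, 1.0, 0.0]
gripper_width: 0.006
gripper_force: 0.0
```

```bash
python3 - <<'E'
from sh import *
c=capture('scene');p=landmark_of('scene','clamp_knob');print(p[:1] and (p[0]['point'],p[0]['score']),sense()['tcp_pos'],sense()['wrist_force'])
for al in (1,1.08,1.15,1.28):
    f=np.pi/2+1.15-al;print(al,proj(c,S(-.042+.096*np.cos(f),-.062+.096*np.sin(f),.114)))
b=cv2.resize(c['img'][130:230,210:350],None,fx=5,fy=5,interpolation=2)
t=capture('top')
for n,l in (('scene','olive_jar'),('top','olive_jar'),('top','clamp_knob')): print(n,l,[(x['point'],x['score']) for x in landmark_of(n,l)[:1]])
b2=cv2.resize(t['img'][150:230,170:270],(625,500),interpolation=2)
cv2.imwrite('pics/s5.png',cv2.resize(np.hstack([b,b2]),(795,300),interpolation=3)[:,:,::-1])
E
```

```text
([263.0, 174.1], 0.91) [ 0.44771674 -0.16231584  0.42794609] [-0.99451365  0.04048011 -0.62409747]
1 [266.43254174 176.34321878]
1.08 [264.91588296 175.28789847]
1.15 [263.79889017 174.33371618]
1.28 [262.25388564 172.50572951]
scene olive_jar [([273.3, 184.7], 0.84)]
top olive_jar [([200.1, 183.6], 0.71)]
top clamp_knob []
```

View pics/s5.png

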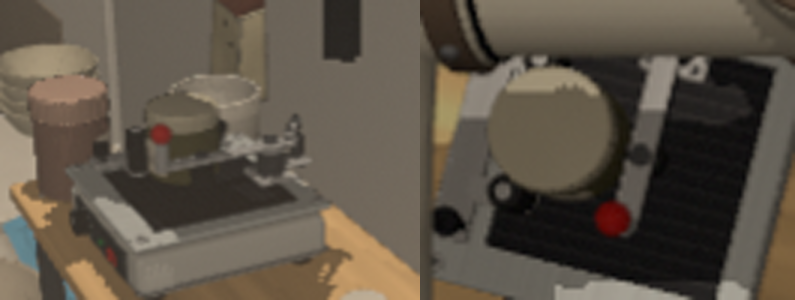

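The clamp arm rests at about 1.16 rad. Its roller touches the jar, which stands upright against the posts, and the robot is clear.

```bash
python3 -c "
from station import *
print(finish_job())"
```

```text
the job is handed in; nothing more can be done
None
```

The jar is upright on the mat against both rubber posts, seated with about 7 N. The clamp arm has snapped over (about 1.16 rad) with its roller on the jar, the bottles were not touched, and the job was handed in at about 24 s.

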